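# Take the cutlery caddy off the drying stand's studs

### The job

Take the cutlery caddy down from the drying stand and set it gently, upright and flat, inside the grey drip tray, ready for the wet cutlery. It hangs on headed studs by two keyhole slots in its back: slide it up until the stud heads stand in the wide holes, then draw it straight off the rail. Leave the sponge holder hanging on the stand and the fork and teaspoon where they lie.

Things in the scene. Friction and masses are not known exactly. Their poses are not given: they have to be found in the camera images.
- stand: Drying stand, fixed: pale wooden base plate 125 x 236 mm (x = -90 to +35 mm, top 11 mm up), two steel tubes, two flat steel rails 214 mm wide; top 158 mm up. Origin on the worktop, under the middle of the rails' front face; x points behind the rails, y along them, z up. One item hangs at y = +54 mm, the other at y = -54 mm, which is which varies; they come off towards -x.
- stud_mid (a point): Centre of the bare middle stud where it meets the upper rail's front face, 142 mm above the worktop; axes as the stand's. Five equal headed studs stand in a row at y = -72, -36, 0, +36, +72 mm, pointing to -x: shank 6 mm thick and 5.8 mm long, then a head 14 mm across; heads end 9.5 mm from the rail.
- caddy: Cutlery caddy to take down: white plastic, 88 mm wide (y), 66 mm deep (x), slotted walls 80 mm high, two pockets, a carry handle over the middle; 0.18 to 0.34 kg. Origin: middle of the back face's lower edge; z up, x out of the back; pockets at x = -66 to 0 mm. As it hangs, its back lies on the rails, parallel to the stand, origin 34 mm above the worktop.
- caddy_keyholes (a point): Midway between the wide holes of the caddy's back plate (3.5 mm thick, 120 mm high), 86 mm above its underside; caddy's axes. Two keyholes at y = -18, +18 mm: wide hole 24 mm across, from it a 9 mm slot up to 25 mm above its centre. The studs hang in the slots' upper ends. Raised 22 mm (17 to 27) the heads fit the wide holes and it comes off to -x; at 31 mm it stops and is held again.
- caddy_grip (a point): Middle of the caddy's grip bar, 152 mm above its underside and 36 mm in front of its back; caddy's axes. The bar is 12 mm thick (x), 70 mm long (y), 26 mm high; below it between two posts is an opening 52 mm wide, 59 mm high, for fingers in front of and behind the bar. The back plate and stand end 19 mm or more below the bar's underside.
- caddy_foot (a point): Middle of the caddy's underside, 33 mm in front of its back face; caddy's axes.
- sponge_holder: Sponge holder, stays hanging: smaller white pocket without handle, 80 mm wide, 46 mm deep, 42 mm high, on the same kind of keyhole plate beside the caddy. Origin and axes as for the caddy (its own lower edge is at z = 36 mm, its top at z = 120 mm).
- drip_tray: Grey drip tray, loose on the worktop in front of the stand, 100 mm (x) by 208 mm (y), 16 mm high; origin at the centre of its underside, z up. Inner floor 5 mm above the worktop, 92 x 200 mm between the rims: the caddy fits with its width along the tray's length, either way round.
- fork: Table fork, 193 mm long along its x, lying to the right of the tray; origin at the middle of its underside. Stays where it is.
- teaspoon: Teaspoon, 130 mm long along its x, lying to the right of the fork; origin at the middle of its underside. Stays where it is.

How it is judged:
By the outcome, as a careful person would: the job done as asked, in the order asked, and still so for the second after the job is handed in, with the robot touching nothing.
It also fails if it takes over 38 s, if anything falls off the work surface, if the arm or the gripper's body presses on something with over 40 N, if the wrist force passes 120 N, or if a joint passes its speed limit or range.

### The arm

A 6-joint arm with a two-finger parallel gripper is mounted at the origin on a cart in front of the work surface, level with it; the furniture and walls round the work are solid. World frame = base frame: x ahead of the robot, y to its left, z up, the work surface at z = 0. Lengths are in mm, angles in rad, forces in N, time in s.
With the tool pointing down it reaches from about 300 to 950 mm from the base axis. Payload 3.1 kg.
Tool frame: the origin (TCP) lies where the fingers leave the gripper's body, on its centre line; the fingertips stand 73 mm ahead of it and the grasp point (between the pads) lies 54 mm ahead of it; z points along the fingers, y is the direction in which the jaws open and shut (so a half turn about z gives the same grasp; the last joint's range is limited). The gripper opens to 85 mm and grips with 20 to 120 N. Pads are 22 mm wide; open, the fingers measure 114 mm over their backs; the gripper's body (76 mm by 85 mm) begins 54 mm behind the grasp point. The pads swing forward as they close: fully open they stand 13 mm farther back than shut.
Start: joints at [1.16, 0.308, 1.634, -0, 1.2, -0.07], TCP at [208.927, 589.052, 303.872] pointing down, gripper open.
Joint ranges: [-3.06, 3.06], [-0.79, 1.96], [0.05, 2.63], [-1.19, 4.34], [0.05, 2.64], [-2.94, 2.94]. Speed limits (rad/s): [2.79, 2.79, 3.14, 3.14, 3.14, 3.14].

### API

Orientations are given as a unit quaternion [w, x, y, z].
In Python, from station import env, cams, workorder gives the robot as it stands.
- The arm moves only by the shell command python3 -m jog 'ROWS' [OPENING] [FORCE]. ROWS is JSON, a list of rows, each a list of 4 numbers: the shift along the tool's x, y, z in units of 25 mm (1.0 is 25 mm), then the turn about the tool's z in units of 10 degrees (1.0 is 10 degrees). In form: [[dx, dy, dz, yaw], ...]. A call has 1 to 10 rows; each row is the pose to reach, as a shift and turn from the pose measured when the call began, along the tool's axes at that moment; what a row does not reach only later rows make up. A row lasts 1/8 s, in which the tool goes at most 62.5 mm and 10.7 degrees, less where a joint would pass 70% of its speed; a pose out of reach is approached as far as the arm can. A call with a gripper value outside its range is refused whole. OPENING is the finger opening in mm, from 0 to 85.4, set as the call begins (- or left out, the last holds). The fingers move at their own pace and stop on an object; FORCE is the grip in N (left out, the last holds). Time passes only in rows, so rows that repeat a pose let the fingers close. It gives the time, the measured TCP pose, the force and the opening at its end, in the units of the state.
- env.observe(): the state, without advancing time (a new reading comes with each control period).
- cams.capture(name): name is "scene" or "top" or "wrist"; returns a dict with "image" (420x560x3 uint8, red, green, blue), "z_map" (420x560 float32, mm along the optical axis (not along the pixel's ray), 0 where there is no reading), "K" (3x3 intrinsics, pixels), "distortion" ([k1, k2, p1, p2, k3] as OpenCV has them; the pictures are not rectified), "origin" and "orientation" of the camera in the world; the wrist camera has in their place "T_tool_cam" (4x4, takes a point from camera to tool coordinates, whose origin is the TCP and whose axes are the flange's). Camera axes: x right, y down, z forward; pixel columns grow to the right and rows downward; lengths in mm; the calibration is good to about 2 mm. A picture is of the moment at which its call begins: read the wrist's pose just before it.
- workorder.hand_in(): hands the job in, once; it reports no verdict.
The state is a dict: "clock": time; "qpos": joint angles; "joint_velocities": joint speeds; "joint_torque": joint torques, N m; "tcp_pos": TCP position; "tcp_rot": TCP orientation; "force": force on the tool from outside, world axes, zero at the start; "wrist_torque": the same for the moment, N m; "finger_gap": finger opening in mm.
Only numpy, scipy, OpenCV 4.12 (cv2) and the standard library are available. Lean on these libraries where they do the work, as an engineer would, in place of code of your own. Each camera call takes 0.05 s, during which the arm holds its last target.

## Working session

There is one attempt and no reset: what is moved stays moved. The work goes in short steps, Python scripts to look and compute and a shell command to move; the robot and the scene stay as the last step left them, time stands still between calls to the robot, and variables do not carry over. Pictures are saved under pics/ and viewed, and the job is handed in when it is done.

```bash
ls; mkdir -p pics
python3 - <<'E'
from station import env,cams,workorder
import cv2,numpy as np
print(env.observe())
for n in ["scene","top"]:
    c=cams.capture(n); cv2.imwrite(f"pics/{n}0.png",c["image"][:,:,::-1]); np.savez(f"pics/{n}0.npz",**c)
    print(n,c["K"],c["distortion"],c["origin"],c["orientation"])
E
```

```text
pics
{'clock': 0.0, 'qpos': array([ 1.16030867e+00,  3.09015952e-01,  1.63525702e+00, -9.49854711e-06,
        1.19967722e+00, -6.97073290e-02]), 'joint_velocities': array([ 2.96505520e-04, -1.53605080e-04, -8.98299721e-04, -1.04262434e-03,
        9.11643583e-05,  2.03879031e-04]), 'joint_torque': array([-1.38411207e-03, -4.15261638e+01, -2.76657468e+01, -3.64396310e-04,
        1.05106123e-02, -4.48048894e-06]), 'tcp_pos': array([208.64831826, 588.42032504, 302.6064908 ]), 'tcp_rot': array([-2.76010506e-04,  1.69565058e-01,  9.85518291e-01, -1.14600535e-03]), 'force': array([-0.04941999,  0.49854975,  0.23075126]), 'wrist_torque': array([-0.02376868,  0.01809358,  0.01134896]), 'finger_gap': 85.40446493461502}
scene [[439.47235994   0.         290.29213   ]
 [  0.         439.47235994 202.89288124]
 [  0.           0.           1.        ]] [-0.02406583  0.          0.          0.          0.        ] [957.46947704 421.26875571 667.85854819] [-0.13186127  0.25663433  0.86841717 -0.40324068]
top [[546.97397363   0.         283.37495515]
 [  0.         546.97397363 214.81238556]
 [  0.           0.           1.        ]] [0.06779749 0.         0.         0.         0.        ] [ 442.91831205 -148.71782998 1095.99197046] [ 0.05098269 -0.69707049  0.71421379 -0.03731152]
```

View pics/scene0.png

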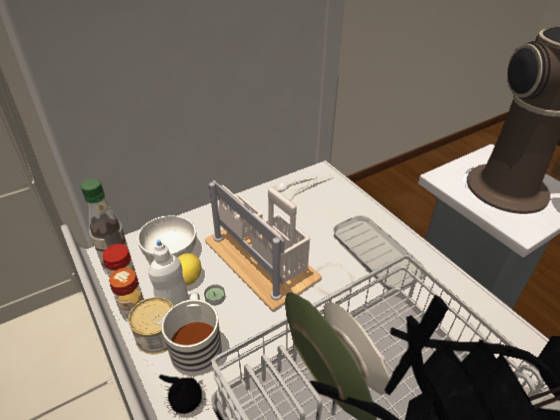

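View pics/top0.png

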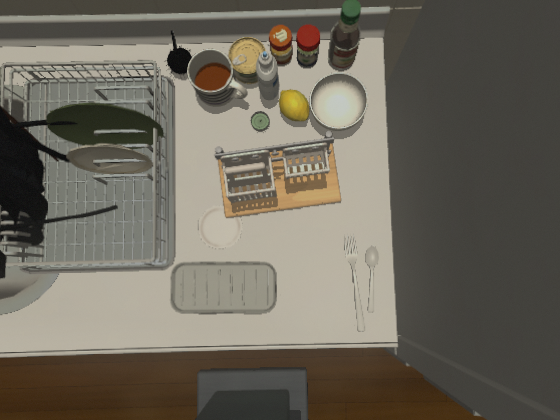

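The scene view shows the stand at (265,240), with the caddy at its near end (280,230). In the top view the stand's rails run (220,152)–(330,137), the caddy is on the left (+y) at (248,180), the sponge holder is at (305,165), the tray is at (224,287), and the fork and spoon are at (360,280).

```bash
cat > h.py <<'E'
import numpy as np,cv2
from scipy.spatial.transform import Rotation as R
def cloud(c,T=None):
    h,w=c["z_map"].shape
    u,v=np.meshgrid(np.arange(w),np.arange(h))
    p=cv2.undistortPoints(np.stack([u,v],-1).reshape(-1,1,2).astype(np.float64),c["K"],c["distortion"]).reshape(h,w,2)
    z=c["z_map"].astype(float)
    P=np.dstack([p[...,0]*z,p[...,1]*z,z])
    if T is None:
        q=c["orientation"]; M=R.from_quat([q[1],q[2],q[3],q[0]]).as_matrix(); t=np.array(c["origin"])
    else: M=T[:3,:3];t=T[:3,3]
    W=P@M.T+t; W[z==0]=np.nan
    return W
E
python3 - <<'E'
from h import *
c=dict(np.load("pics/top0.npz")); W=cloud(c)
im=c["image"]
for uv in [(100,345),(300,250),(185,200),(330,230),(230,210),(330,195),(183,290),(224,287),(200,275),(355,280),(218,152),(330,136),(245,170)]:
    print(uv,W[uv[1],uv[0]].round(1))
crop=cv2.resize(im[125:225,205:350],None,fx=5.5,fy=5.5,interpolation=cv2.INTER_CUBIC)
cv2.imwrite("pics/topcrop.png",crop[:,:,::-1])
# high points near stand
x,y,z=W[...,0],W[...,1],W[...,2]
s=np.zeros(x.shape,bool); s[125:225,205:350]=1
for lo,hi in [(165,190),(190,240),(140,165),(100,120)]:
    m=s&(z>lo)&(z<hi); print(lo,m.sum(), W[m].min(0) if m.any() else 0, W[m].max(0) if m.any() else 0)
E
```

```text
(100, 345) [334.2 233.5   4.4]
(300, 250) [ 509.  -160.7    0.9]
(185, 200) [6.162e+02 6.990e+01 1.000e-01]
(330, 230) [ 547.8 -222.    -0.9]
(230, 210) [591.8 -22.6  12.1]
(330, 195) [ 616.4 -223.3   15.1]
(183, 290) [435.5  73.    3.7]
(224, 287) [439.3  -8.5   5.5]
(200, 275) [464.1  39.4   3.1]
(355, 280) [ 447.1 -266.4   14.1]
(218, 152) [674.7 -19.9 159.2]
(330, 136) [ 698.4 -216.9  157.2]
(245, 170) [633.7 -69.9 195.4]
165 70 [ 628.80513005 -103.77846888  165.71451064] [640.7491756  -36.36334119 189.94622684]
190 296 [ 629.4289323  -103.53899212  190.14398172] [646.64217885 -34.25994081 201.55645543]
140 968 [ 630.6843189  -224.03726421  140.00364587] [708.02641627 -12.22874476 162.50404914]
100 899 [ 602.29839975 -216.8719822   100.02153262] [697.31987825 -21.03940347 119.98585304]
```

View pics/topcrop.png

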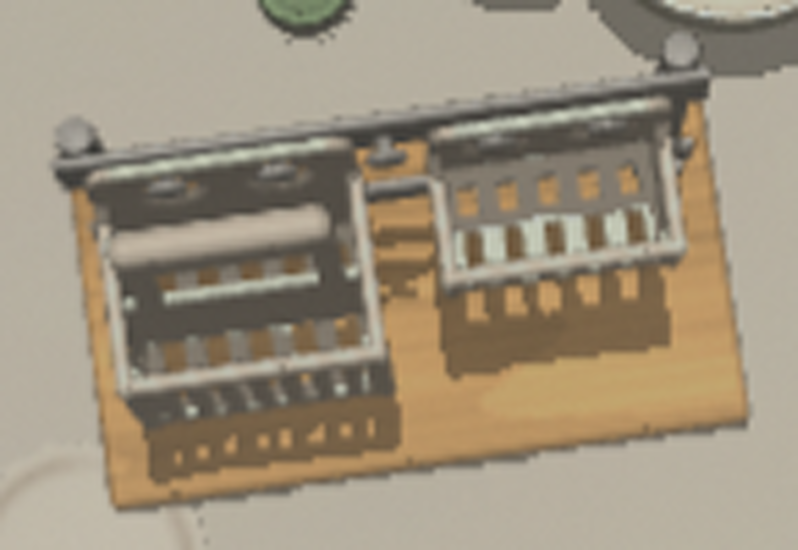

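The crop shows the grip bar running (110,250)–(330,218), the back plate behind it, the bare middle stud at (385,150) and the sponge holder on the right. Next I'll fit the stand yaw, the bar and the tray.

Run:
```python
from h import *
for n in ["top","scene"]:
    c=dict(np.load(f"pics/{n}0.npz")); W=cloud(c); x,y,z=W[...,0],W[...,1],W[...,2]
    def rect(m,name):
        p=W[m]; p=p[~np.isnan(p[:,0])]
        if len(p)<10: print(name,len(p));return
        (cx,cy),(w,h),a=cv2.minAreaRect(p[:,:2].astype(np.float32)); print(n,name,len(p),np.round([cx,cy,w,h,a],2),"z",np.median(p[:,2]).round(1))
    box=(x>560)&(x<740)&(y>-260)&(y<20)
    rect(box&(z>190)&(z<206),"bar")
    rect(box&(z>7)&(z<14.5)&(x<665),"base")
    rect(box&(z>148)&(z<164)&(x>660),"rail+plate")
    # rail line fit
    rect((x>370)&(x<510)&(y>-130)&(y<120)&(z>11)&(z<22),"trayrim")
    rect((x>380)&(x<620)&(y<-200)&(y>-330)&(z>3)&(z<30)&~((x>560)&(y>-245)),"cutlery")
```

```text
top bar 296 [638.24 -68.85  12.75  69.75   6.43] z 197.3
top base 2788 [ 623.8  -123.46   84.48  240.6     0.94] z 10.9
top rail+plate 741 [ 684.39 -117.98   25.96  213.23    6.53] z 154.8
top trayrim 690 [448.45   4.28 233.03 118.25  88.31] z 15.4
top cutlery 1114 [ 499.84 -265.38  129.17  239.46   89.83] z 4.9
scene bar 238 [640.15 -66.14  13.29  68.04   7.98] z 196.3
scene base 645 [ 6.2269e+02 -9.3450e+01  8.4600e+01  1.8420e+02  1.2000e-01] z 10.4
scene rail+plate 589 [ 686.78 -115.99   25.6   213.54    6.8 ] z 154.2
scene trayrim 411 [442.42   5.16 232.57 112.16  83.55] z 13.9
scene cutlery 217 [ 472.8  -285.77  183.67   60.54    3.6 ] z 7.1
```

```bash
cat >> h.py <<'E'
def rows(target,yaw_deg=None):
    """print shift in tool units to a world TCP target; yaw_deg = world angle of tool y (mod 180)"""
    from station import env
    s=env.observe(); q=s["tcp_rot"]; M=R.from_quat([q[1],q[2],q[3],q[0]]).as_matrix()
    d=M.T@(np.array(target)-s["tcp_pos"])/25
    ya=np.degrees(np.arctan2(M[1,1],M[0,1])); t=None
    if yaw_deg is not None:
        t=-((yaw_deg-ya+90)%180-90)/10
    print("t",s["clock"],"tcp",s["tcp_pos"].round(1),"tooly",ya.round(2),"tilt",np.degrees(M[:2,2]).round(2),"F",s["force"].round(1),"gap",round(s["finger_gap"],1))
    print("d",d.round(3),"yaw",t)
E
python3 - <<'E'
from h import *
c=dict(np.load("pics/top0.npz")); W=cloud(c); x,y,z=W[...,0],W[...,1],W[...,2]
m=(x>430)&(x<760)&(y>40)&(y<260)
print("rack max z",np.nanmax(z[m]))
c2=dict(np.load("pics/scene0.npz")); W2=cloud(c2)
m=(W2[...,0]>400)&(W2[...,0]<760)&(W2[...,1]>60)&(W2[...,1]<400); print(np.nanpercentile(W2[...,2][m],[90,99,100]))
im=c["image"]; hsv=cv2.cvtColor(im,cv2.COLOR_RGB2HSV)
for p in [(150,290),(173,287),(224,287),(200,275),(300,300)]: print(p,im[p[1],p[0]],hsv[p[1],p[0]])
cv2.imwrite("pics/traycrop.png",cv2.resize(im[245:330,155:295],None,fx=5.5,fy=5.5,interpolation=cv2.INTER_CUBIC)[:,:,::-1])
rows([639,-68,340],6.7)
E
```

```text
rack max z 234.20997667947654
[229.38503847 338.7520898  362.50285139]
(150, 290) [182 176 160] [ 22  31 182]
(173, 287) [121 118 107] [ 24  30 121]
(224, 287) [154 150 136] [ 23  30 154]
(200, 275) [150 147 133] [ 25  29 150]
(300, 300) [185 178 163] [ 20  30 185]
t 0.1 tcp [208.7 588.5 302.7] tooly 70.47 tilt [-0.05 -0.11] F [ 0.1 -0.7  0.2] gap 85.5
d [-25.    -19.     -1.455] yaw 6.377301765416014
```

View pics/traycrop.png

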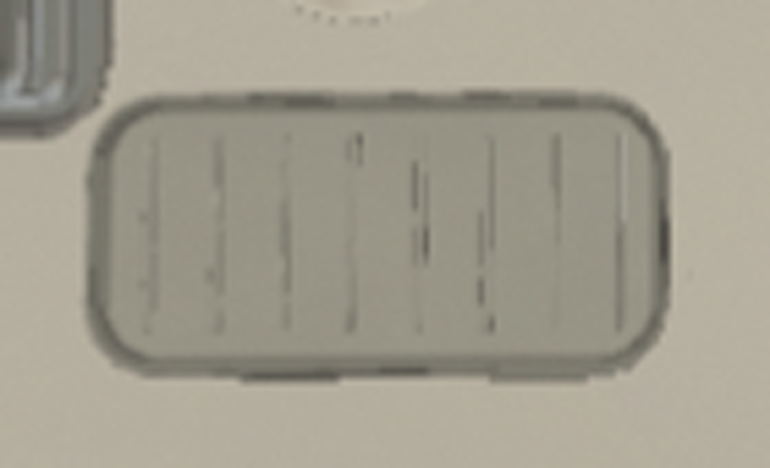

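The crop shows the tray with its outer outline at (88–668, 95–378) and its floor at (108–650, 108–358). I'll segment the dark rim outline and project it onto the rim plane.

```bash
cat >> h.py <<'E'
def ray(c,uv,zp):
    p=cv2.undistortPoints(np.array(uv,float).reshape(-1,1,2),c["K"],c["distortion"]).reshape(-1,2)
    q=c["orientation"]; M=R.from_quat([q[1],q[2],q[3],q[0]]).as_matrix(); o=np.array(c["origin"])
    d=np.c_[p,np.ones(len(p))]@M.T
    return (o+d*((zp-o[2])/d[:,2])[:,None])[:,:2]
E
python3 - <<'E'
from h import *
c=dict(np.load("pics/top0.npz"))
im=c["image"]; g=im.mean(2)
m=np.zeros(g.shape,np.uint8); m[258:325,160:290]=(g<165)[258:325,160:290]
m=cv2.morphologyEx(m,cv2.MORPH_OPEN,np.ones((3,3)))
n,l,st,ce=cv2.connectedComponentsWithStats(m); k=l[287,224]; print(st[k])
cs,_=cv2.findContours((l==k).astype(np.uint8),cv2.RETR_EXTERNAL,cv2.CHAIN_APPROX_NONE)
pts=max(cs,key=len).reshape(-1,2)
for zp in (16,8,0):
    print(zp,cv2.minAreaRect(ray(c,pts,zp).astype(np.float32)))
# floor edges mid points
f=lambda X,Y:(155+X/5.5-.4,245+Y/5.5-.4)
print(ray(c,[f(108,230),f(650,230),f(380,108),f(380,358)],5).round(1))
E
```

```text
[ 170  261  107   54 5524]
16 ((438.82806396484375, -7.508277893066406), (208.5679168701172, 102.66744232177734), 88.56783294677734)
8 ((438.7978210449219, -6.462257385253906), (210.11288452148438, 103.42796325683594), 88.56783294677734)
0 ((438.7674865722656, -5.416267395019531), (211.65782165527344, 104.1884536743164), 88.56783294677734)
[[ 443.    90.1]
 [ 438.1 -104.9]
 [ 484.2   -8.1]
 [ 395.2   -7.5]]
```

```bash
python3 -m jog '[[0,0,-2.5,0],[-0.5,-0.4,-4.5,0],[-2.4,-1.8,-4.5,0.6],[-4.4,-3.3,-4.5,1.2],[-6.4,-4.8,-4.5,1.8],[-8.4,-6.3,-4.5,2.4],[-10.4,-7.8,-4.5,3],[-12.4,-9.4,-4.5,3.6]]'
```

```text
clock: 1.1
tcp_pos: [422.2, 263.0, 415.4]
tcp_rot: [0.0, 0.467, 0.884, -0.001]
force: [1.2, 0.3, -0.6]
finger_gap: 85.1
```

Run:
```python
from h import *
rows([639,-68,330],6.7)
```

```text
t 1.1 tcp [422.2 263.  415.4] tooly 34.29 tilt [-0.05 -0.11] F [ 1.2  0.3 -0.6] gap 85.1
d [-15.823  -0.288   3.433] yaw 2.7588871132136803
```

```bash
python3 -m jog '[[-2.2,0,0,0.6],[-4.5,0,0,1.2],[-6.8,-0.1,0,1.8],[-9.1,-0.1,0.5,2.3],[-11.4,-0.2,1.2,2.76],[-13.7,-0.25,2.2,2.76],[-15.4,-0.29,3.0,2.76],[-15.82,-0.29,3.43,2.76],[-15.82,-0.29,3.43,2.76],[-15.82,-0.29,3.43,2.76]]' 60
python3 - <<'E'
from h import *
from station import env,cams
s=env.observe(); c=cams.capture("wrist"); cv2.imwrite("pics/w1.png",c["image"][:,:,::-1])
q=s["tcp_rot"]; T=np.eye(4); T[:3,:3]=R.from_quat([q[1],q[2],q[3],q[0]]).as_matrix(); T[:3,3]=s["tcp_pos"]
W=cloud(c,T@c["T_tool_cam"]); x,y,z=W[...,0],W[...,1],W[...,2]
m=(z>190)&(z<206)&(x>600)&(x<680)&(y>-130)&(y<-10)
p=W[m]; print(m.sum(), cv2.minAreaRect(p[:,:2].astype(np.float32)) if m.any() else 0, np.median(p[:,2]))
m=(z>146)&(z<164)&(x>655)&(x<720)&(y>-240)&(y<10); p=W[m]; print(m.sum(), cv2.minAreaRect(p[:,:2].astype(np.float32)))
rows([639,-68,240],6.7)
E
```

```text
clock: 2.35
tcp_pos: [638.7, -66.7, 330.8]
tcp_rot: [0.0, 0.664, 0.748, -0.001]
force: [0.6, -0.3, 0.5]
finger_gap: 59.9
1624 ((637.7723999023438, -68.22415161132812), (11.99182415008545, 68.35350036621094), 6.514403343200684) 197.6779524012182
2874 ((683.9302368164062, -116.88314819335938), (26.235557556152344, 212.08682250976562), 6.630181789398193)
t 2.4 tcp [638.8 -66.6 331.3] tooly 6.78 tilt [ 0.03 -0.1 ] F [0.5 0.8 0.2] gap 59.9
d [-5.100e-02 -1.000e-03  3.651e+00] yaw 0.00807298400904557
```

View pics/w1.png

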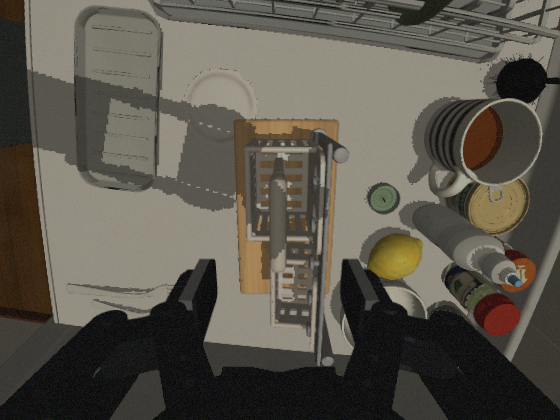

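The wrist view shows the bar midway between the fingers at (279,210), and it agrees with the top-camera fit to about 1 mm. I'll descend and grip.

```bash
python3 -m jog '[[-0.05,-0.02,1.2,0],[-0.05,-0.02,2.4,0],[-0.05,-0.02,3.2,0],[-0.05,-0.02,3.66,0],[-0.05,-0.02,3.66,0],[-0.05,-0.02,3.66,0]]' 60 50
python3 -m jog '[[0,0,0,0],[0,0,0,0],[0,0,0,0],[0,0,0,0],[0,0,0,0],[0,0,0,0]]' 5 50
python3 - <<'E'
from h import *
rows([639,-68,240],6.7)
E
```

```text
clock: 3.15
tcp_pos: [639.3, -68.1, 241.0]
tcp_rot: [0.002, 0.664, 0.748, 0.0]
force: [-0.4, -0.2, 1.1]
finger_gap: 60.0
clock: 3.9
tcp_pos: [639.3, -68.3, 241.6]
tcp_rot: [0.002, 0.664, 0.748, 0.0]
force: [-2.9, -1.6, 5.8]
finger_gap: 11.1
t 3.9 tcp [639.3 -68.3 241.6] tooly 6.78 tilt [ 0.16 -0.14] F [-2.9 -1.6  5.8] gap 11.1
d [ 0.012 -0.013  0.065] yaw 0.007770088627825089
```

```bash
python3 -m jog '[[0,0,-0.15,0],[0,0,-0.3,0],[0,0,-0.45,0],[0,0,-0.6,0],[0,0,-0.75,0],[0,0,-0.88,0],[0,0,-0.88,0],[0,0,-0.88,0]]' 5 60
python3 - <<'E'
from h import *
from station import cams
for n in ["scene","top"]:
    c=cams.capture(n); cv2.imwrite(f"pics/{n}2.png",c["image"][:,:,::-1]); 
    i=c["image"][150:310,190:340] if n=="scene" else c["image"][100:240,180:360]
    cv2.imwrite(f"pics/{n}2c.png",cv2.resize(i,None,fx=4,fy=4,interpolation=cv2.INTER_CUBIC)[:,:,::-1])
rows([639,-68,264],6.7)
E
```

```text
clock: 4.9
tcp_pos: [639.2, -68.2, 263.6]
tcp_rot: [0.002, 0.664, 0.748, 0.0]
force: [-0.4, -0.2, -2.4]
finger_gap: 10.8
t 5.0 tcp [639.3 -68.2 263.5] tooly 6.78 tilt [ 0.15 -0.14] F [ 0.2  0.2 -2.6] gap 11.0
d [ 0.01  -0.009 -0.021] yaw 0.007526054271842497
```

View pics/scene2c.png

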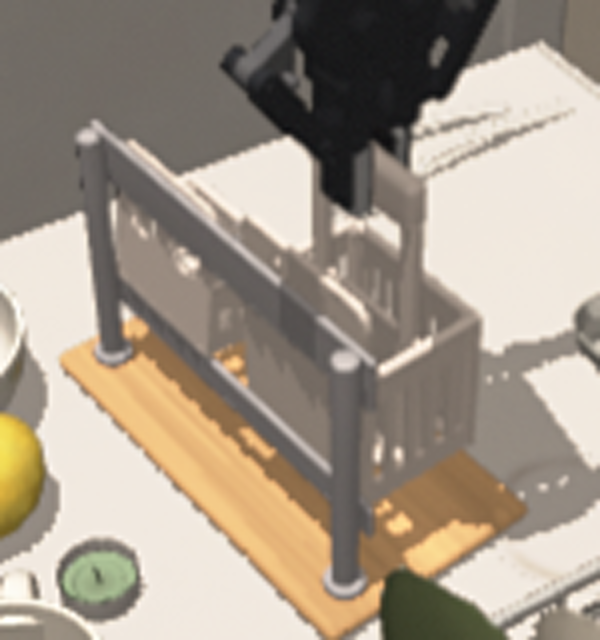

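The caddy hangs free in the gripper, which reads about 2.5 N, and it's up 22 mm with the bar between the fingers at (375,190). I'll draw it off along -x, a little first to watch the force.

```bash
python3 -m jog '[[0,-0.1,0,0],[0,-0.25,0,0],[0,-0.4,0,0],[0,-0.5,0,0]]'; python3 -m jog '[[0,-0.2,0,0],[0,-0.4,0,0],[0,-0.6,0,0],[0,-0.9,0,0],[0,-1.2,0,0],[0,-1.5,0,0],[0,-1.5,0,0]]'
```

```text
clock: 5.5
tcp_pos: [626.5, -69.7, 263.4]
tcp_rot: [0.002, 0.664, 0.748, -0.0]
force: [-1.1, 0.3, -2.9]
finger_gap: 11.2
clock: 6.38
tcp_pos: [588.6, -74.2, 263.3]
tcp_rot: [0.002, 0.664, 0.748, -0.0]
force: [-0.3, 0.4, -2.3]
finger_gap: 10.8
```

Run:
```python
from h import *
from station import cams
for n in ["top"]:
    c=cams.capture(n); cv2.imwrite(f"pics/{n}3.png",c["image"][:,:,::-1]); 
    cv2.imwrite(f"pics/{n}3c.png",cv2.resize(c["image"][100:240,180:360],None,fx=4,fy=4,interpolation=cv2.INTER_CUBIC)[:,:,::-1])
# caddy_foot is 3mm behind grip (caddy +x). bar rel tcp ~(638.4,-68) vs tcp (639.3,-68.3)
a=np.radians(-1.4); ex=np.array([np.cos(a),np.sin(a)])
t=np.array([439.5,-7])-3*ex
rows([*t,286],-1.4)
```

```text
t 6.425 tcp [589.  -74.2 263.4] tooly 6.76 tilt [ 0.17 -0.14] F [-0.4  0.5 -2. ] gap 11.1
d [ 3.389 -5.74  -0.927] yaw 0.8159726270503966
```

View pics/top3c.png

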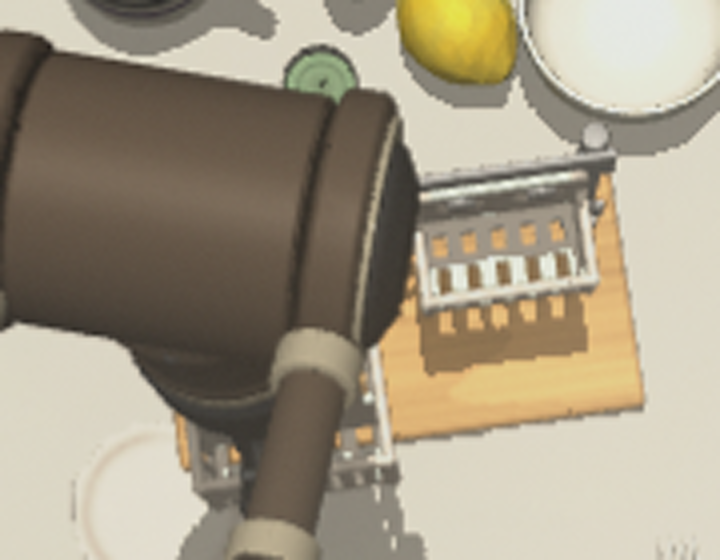

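The caddy is off and aligned with its front edge at (290,480), and the sponge holder at (505,250) is undisturbed. Next I'll move over the tray.

```bash
python3 -m jog '[[0.2,-0.4,-0.5,0.1],[0.8,-1.3,-0.93,0.3],[1.4,-2.3,-0.93,0.5],[2.0,-3.3,-0.93,0.7],[2.6,-4.3,-0.93,0.82],[3.1,-5.2,-0.93,0.82],[3.39,-5.74,-0.93,0.82],[3.39,-5.74,-0.93,0.82],[3.39,-5.74,-0.93,0.82]]'
python3 - <<'E'
from h import *
from station import cams,env
s=env.observe()
q=s["tcp_rot"]; T=np.eye(4); T[:3,:3]=R.from_quat([q[1],q[2],q[3],q[0]]).as_matrix(); T[:3,3]=s["tcp_pos"]
for n in ["scene","top","wrist"]:
    c=cams.capture(n); cv2.imwrite(f"pics/{n}4.png",c["image"][:,:,::-1])
    W=cloud(c,T@c["T_tool_cam"] if n=="wrist" else None); x,y,z=W[...,0],W[...,1],W[...,2]
    m=(x>380)&(x<500)&(y>-80)&(y<70)&(z>110)&(z<136) if n!="wrist" else (x>380)&(x<500)&(y>-80)&(y<70)&(z>120)&(z<170)
    p=W[m]; print(n,m.sum(), cv2.minAreaRect(p[:,:2].astype(np.float32)) if m.any() else 0, p.min(0) if m.any() else 0, p.max(0) if m.any() else 0)
rows([436.5,-6.9,286],-1.4)
E
```

```text
clock: 7.55
tcp_pos: [437.5, -7.1, 286.8]
tcp_rot: [0.003, 0.716, 0.698, 0.001]
force: [1.2, -0.0, -1.6]
finger_gap: 11.3
scene 680 ((442.4684143066406, -5.151584625244141), (92.87384796142578, 68.70862579345703), 89.4022216796875) [408.11218737 -51.90334401 110.00750206] [477.15845707  41.58007593 135.96153921]
top 30 ((439.0231628417969, -45.411468505859375), (14.733575820922852, 66.5516128540039), 89.79400634765625) [405.7216952  -52.8847257  110.40225467] [472.27396808 -38.0455157  135.65927004]
wrist 4276 ((439.8901062011719, -6.955207824707031), (89.29644012451172, 68.08785247802734), 88.30892944335938) [405.44204637 -52.41191611 120.00149484] [474.56797699  38.62303508 169.9484811 ]
t 7.7 tcp [437.3  -7.2 286.3] tooly -1.46 tilt [ 0.21 -0.15] F [ 0.2  0.  -2.3] gap 11.0
d [ 0.011 -0.034  0.013] yaw -0.0060861754184259095
```

View pics/wrist4.png

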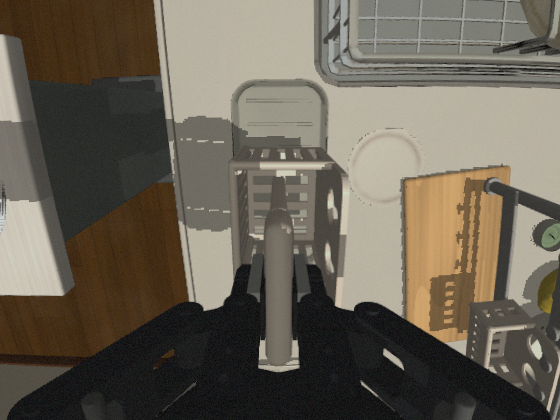

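View pics/scene4.png

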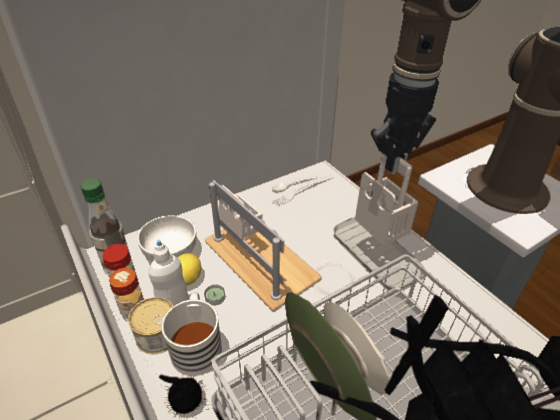

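View pics/top4.png

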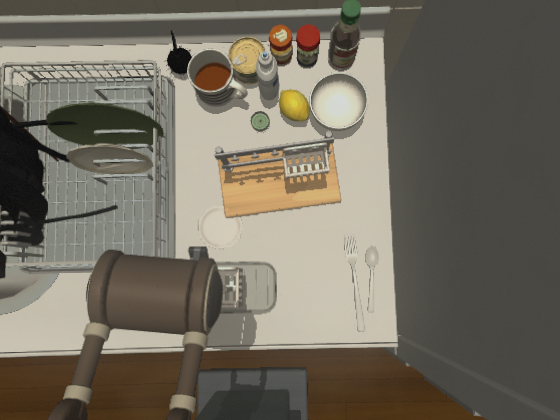

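The caddy hangs at about (440,-7) over the tray centre (439.5,-7), with no difference worth correcting. Contact should come at TCP z of about 212.6, so I'll lower to just above that.

```bash
python3 -m jog '[[0,-0.02,0.6,0],[0,-0.02,1.3,0],[0,-0.02,1.9,0],[0,-0.02,2.4,0],[0,-0.02,2.6,0],[0,-0.02,2.7,0],[0,-0.02,2.7,0]]'
python3 - <<'E'
from h import *
from station import cams,env
c=cams.capture("scene"); cv2.imwrite("pics/scene5c.png",cv2.resize(c["image"][130:290,310:450],None,fx=4.2,fy=3.7*1,interpolation=cv2.INTER_CUBIC)[:,:,::-1])
rows([436.5,-6.9,212.6],-1.4)
E
```

```text
clock: 8.57
tcp_pos: [437.4, -7.3, 219.0]
tcp_rot: [0.002, 0.716, 0.698, 0.001]
force: [0.2, -0.1, -2.3]
finger_gap: 11.1
t 8.625 tcp [437.5  -7.4 219.2] tooly -1.46 tilt [ 0.26 -0.15] F [-0.6 -0.2 -3. ] gap 10.9
d [ 0.019 -0.041  0.266] yaw -0.006109946342746753
```

View pics/scene5c.png

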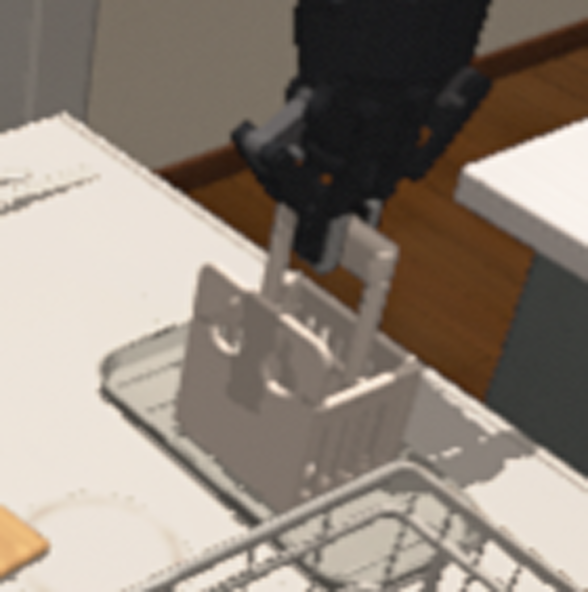

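The caddy is upright over the tray floor between the rims, its back's lower edge at (180–300, 420–510), about 6 mm up. I'll lower it the rest of the way slowly.

```bash
python3 -m jog '[[0,0,0.06,0],[0,0,0.12,0],[0,0,0.18,0],[0,0,0.22,0],[0,0,0.22,0]]';python3 -m jog '[[0,0,0.03,0],[0,0,0.06,0],[0,0,0.06,0]]'
```

```text
clock: 9.25
tcp_pos: [437.4, -7.4, 213.6]
tcp_rot: [0.002, 0.716, 0.698, 0.001]
force: [-0.1, -0.1, -2.2]
finger_gap: 11.3
clock: 9.62
tcp_pos: [437.9, -7.4, 212.9]
tcp_rot: [0.003, 0.716, 0.698, 0.001]
force: [-1.6, 0.1, 4.0]
finger_gap: 11.0
```

Contact: the force went from -2.3 to +4 N at the expected height. I'll release.

```bash
python3 -m jog '[[0,0,0,0],[0,0,0,0],[0,0,0,0],[0,0,0,0]]' 18; python3 -m jog '[[0,0,0,0],[0,0,0,0],[0,0,0,0],[0,0,0,0],[0,0,0,0]]' 45
python3 -m jog '[[0,0,-0.4,0],[0,0,-1,0],[0,0,-2,0],[0,0,-3.2,0],[0,0,-4.5,0],[0,0,-5.5,0],[0,0,-5.5,0]]'
python3 -m jog '[[-1.5,0,-0.5,0],[-3.5,0,-0.5,0],[-5.5,0,-0.5,0],[-7.5,0,-0.5,0],[-8.5,0,-0.5,0],[-8.5,0,-0.5,0]]'
python3 - <<'E'
from h import *
from station import cams,env
for n in ["scene","top"]:
    c=cams.capture(n); cv2.imwrite(f"pics/{n}6.png",c["image"][:,:,::-1])
    i=c["image"][130:290,310:450] if n=="scene" else c["image"][240:335,155:300]
    cv2.imwrite(f"pics/{n}6c.png",cv2.resize(i,None,fx=4 if n=="scene" else 5,fy=3.7 if n=="scene" else 5,interpolation=cv2.INTER_CUBIC)[:,:,::-1])
    W=cloud(c); x,y,z=W[...,0],W[...,1],W[...,2]
    for lo,hi in [(75,92),(110,130),(155,175)]:
        m=(x>380)&(x<500)&(y>-80)&(y<70)&(z>lo)&(z<hi); p=W[m]; print(n,lo,m.sum(), cv2.minAreaRect(p[:,:2].astype(np.float32)) if m.any() else 0,np.median(p[:,2]),p[:,2].max())
rows([436.5,-6.9,212.6],-1.4)
E
```

```text
clock: 10.12
tcp_pos: [437.8, -7.4, 212.8]
tcp_rot: [0.003, 0.716, 0.698, 0.001]
force: [0.1, 0.3, -0.4]
finger_gap: 18.3
clock: 10.75
tcp_pos: [437.8, -7.4, 212.8]
tcp_rot: [0.003, 0.716, 0.698, 0.001]
force: [-0.3, -0.3, -0.3]
finger_gap: 45.1
clock: 11.62
tcp_pos: [438.7, -7.2, 353.7]
tcp_rot: [0.006, 0.716, 0.698, 0.003]
force: [0.1, -0.4, -0.8]
finger_gap: 45.3
clock: 12.38
tcp_pos: [432.4, -220.8, 365.7]
tcp_rot: [0.004, 0.717, 0.697, 0.003]
force: [0.4, -0.7, -0.1]
finger_gap: 45.0
scene 75 543 ((442.4093017578125, -5.645042419433594), (91.8287582397461, 69.60650634765625), 87.7779312133789) 83.12773376788482 91.98274495953024
scene 110 328 ((456.7537536621094, -5.626003265380859), (88.20574951171875, 41.943328857421875), 87.52153778076172) 119.79946841762614 129.70719951598983
scene 155 291 ((440.8851623535156, -4.807529449462891), (67.97836303710938, 13.470017433166504), 88.5973892211914) 165.67655104384227 170.86010990731364
top 75 349 ((439.8431396484375, -8.48879623413086), (90.49555206298828, 65.29039001464844), 88.79939270019531) 87.1538264420808 91.78857553451587
top 110 103 ((465.3586730957031, -7.232940673828125), (83.99655151367188, 38.3195915222168), 74.57930755615234) 125.13292238479278 128.89144151400853
top 155 294 ((437.84759521484375, -8.951202392578125), (67.72801971435547, 11.721159934997559), 88.55784606933594) 168.63071936489877 173.64864760455077
t 12.475 tcp [ 432.6 -219.   365.9] tooly -1.49 tilt [ 0.6 -0.1] F [ 0.6 -0.4 -0.2] gap 45.0
d [ 8.495 -0.129  6.117] yaw -0.009204307558941593
```

View pics/scene6.png

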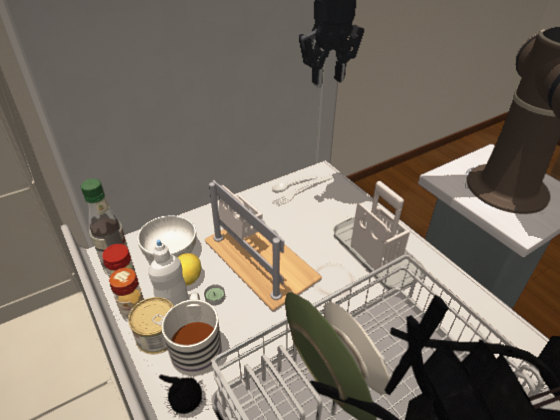

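View pics/top6.png

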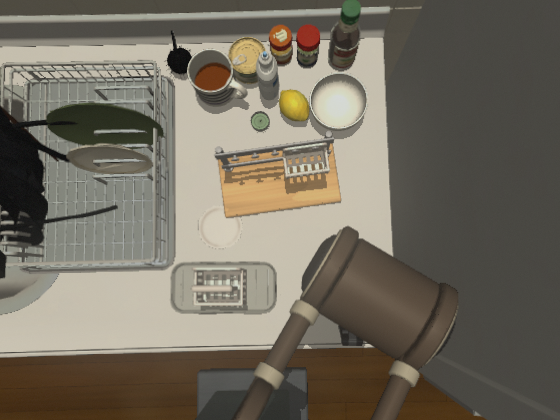

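View pics/top6c.png

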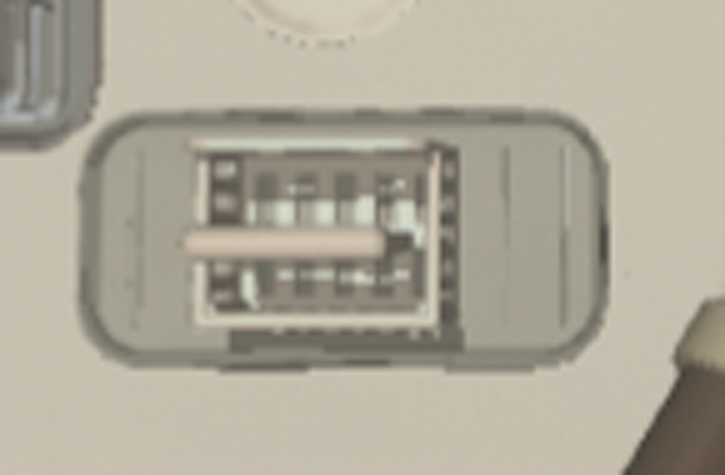

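The caddy stands upright inside the rims: in the crop its rim spans (195–435, 145–325) within the tray floor. The bar top is at z≈169–170, against 170 expected when flat. The sponge holder still hangs at (305,165), the fork and spoon are in place, and the gripper is clear.

```bash
python3 -c "
from station import workorder
print(workorder.hand_in())"
```

```text
the job is handed in; nothing more can be done
None
```

The caddy is off the stand and standing upright and flat in the drip tray. I handed the job in at about 12.5 s of the 38 s allowed.

- **Taking it down:** I gripped the carry bar and slid the caddy up 22 mm, then drew it straight off the studs along the stand's -x. The force stayed at about 3 N.
- **Setting it down:** I lowered it into the tray until it touched with about 4 N at the expected height, then released it and moved the arm clear.
- **Last checks on the caddy:** Its rim measures centred at about (440, -8) against the tray's centre of (439.5, -7). It sits parallel to the tray to within about 1°. The bar top is at about 169 mm, where 170 mm means it is flat on the tray floor.
- **Other items:** The sponge holder still hangs on the stand. The fork and teaspoon looked unmoved in the scene view; in the last top view the arm hid them.
- **Disagreement:** The scene camera put the caddy 2–4 mm farther along x and y than the top camera. I took this as calibration error, and it is well within the clearance to the rims.

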